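# Set up the reader and turn the tin's mark to it

## Task

Get this tin ready to be read: set the loose scanner block down on the narrow sloped seat beside the turntable, centred, lying flat on the slope and down against the seat's lip, with its window looking at the turntable, and turn the tin so that the middle of its barred label squarely faces the scanner. Do the turning by pushing the turntable's upright posts, never touching the tin, and leave the tin upright in the middle of the turntable. Leave the reel and the two bottles where they stand.

Things in the scene. Friction and masses are not known exactly. Their poses are not given: they have to be found in the camera images.
- station: the fixed scan station: a round grey foot carrying the turntable, and an arm along the bench to a short pillar with the scanner seat. It stands firmly and cannot be moved. Origin on the bench (z = 0) on the turntable's vertical axis; its x axis points level from the turntable's axis to the seat, z up
- post (a point): top centre of one of the turntable's five upright steel posts: 10 mm diameter, evenly spaced by 72 degrees on a circle of 78 mm radius about the station's origin, rising from z = 34 mm to z = 94 mm (15 mm collars below z = 42 mm)
- turntable (a joint): angle of the turntable, rad, growing counter-clockwise from above; at 0 the listed post lies on the station's x axis. An aluminium disc of 116 mm diameter, top at z = 40 mm, with a short arm to each post. It turns both ways without a stop within a turn or more, with light friction (0.1 N m), stays where it is left and carries the tin round with it
- tin: the loose round metal tin standing on the middle of the turntable: 76 mm diameter, 70 mm high (top at z = 110 mm), 0.35 kg. Origin at the centre of its underside; its x axis points to the middle of the label, z up. A dark flat pull tab on the lid points the same way as the label
- mark (a point): the middle of the tin's label, on the wall of the tin 38 mm from its axis and 33 mm above its underside: a white panel about 46 mm wide with upright black bars, on one side of the tin only
- scanner: the loose scanner block: a grey rounded box 90 mm long (x), 46 mm wide (y), 40 mm high (z), 0.22 kg. Origin at the centre of its underside, z up; its dark glass window is on the end face at -x. It lies on its underside on the bench
- window (a point): centre of the scanner's window, 45 mm from the block's origin along its -x, 22 mm above its underside
- seat: the fixed scanner seat: a plate 96 mm long (x), only 34 mm wide (y), 6 mm thick. Origin at the centre of its upper face, 145 mm from the turntable's axis, 78 mm above the bench; x points up the 0.26 rad slope, away from the turntable, z square to the face. At the low end (-x) a lip stands 10 mm high, inner face 46 mm from the origin. A well seated scanner's origin and axes match the seat's
- reel: bystander: a solder reel, 57 mm diameter, 37 mm high; origin at the centre of its underside
- flux: bystander: a small bottle with a pointed red cap, 36 mm diameter, 100 mm high; origin at the centre of its underside
- pump: bystander: a white dispenser bottle with a blue collar, 66 mm diameter, 112 mm high; origin at the centre of its underside
Mind the look-alikes: they are no part of the job. What is shaped like the scanner but pink is not meant.

How it is judged:
By the outcome, as a careful person would: the job done as asked, in the order asked, and still so for the second after the job is handed in, with the robot touching nothing.
It also fails if it takes over 64 s, if anything falls off the work surface, if the arm or the gripper's body presses on something with over 40 N, if the wrist force passes 120 N, or if a joint passes its speed limit or range.

## Robot

A 6-joint arm with a two-finger parallel gripper is mounted at the origin on a cart in front of the work surface, level with it; the furniture and walls round the work are solid. World frame = base frame: x ahead of the robot, y to its left, z up, the work surface at z = 0. Lengths are in mm, angles in rad, forces in N, time in s.
With the tool pointing down it reaches from about 350 to 875 mm from the base axis. Payload 4.2 kg.
Tool frame: the origin (TCP) lies midway between the tips of the shut fingers; the grasp point (between the pads) lies 19 mm behind it (arm.hold_point_z is the distance from the TCP to the grasp point, in mm); z points along the fingers, y is the line along which they close (so a half turn about z gives the same grasp; the last joint's range is limited). The gripper opens to 85 mm and grips with 20 to 120 N. Pads are 22 mm wide; open, the fingers measure 114 mm over their backs; the gripper's body (76 mm by 85 mm) begins 54 mm behind the grasp point. The pads swing forward as they close: fully open they stand 13 mm farther back than shut.
Start: joints at [-1.027, 0.385, 0.008, 0, -1.194, -0.259], TCP at [175.62, -599.797, 231.312] pointing down, gripper open.
Joint ranges: [-3.14, 3.14], [-1.21, 2.06], [-1.07, 1.41], [-3.16, 2.05], [-2.99, -0.16], [-3.1, 3.1]. Speed limits (rad/s): [2.79, 2.79, 3.14, 3.14, 3.14, 3.14].

## Interface

Orientations are given as a unit quaternion [x, y, z, w].
In Python, from bench import arm, vision gives the robot as it stands. The module is installed in compiled form; this text tells all that it offers.
- The arm moves only by the tool servo_tool, never from a script. Its argument "plan" is a list of rows, each a list of 7 numbers: the shift along the world's x, y, z each as a share of 300 mm, from -1 to 1, then the turn, a rotation vector about the world's x, y, z each as a share of 2 rad, from -1 to 1, then the opening, from 0 (shut) to 1 (fully open). A call has 1 to 20 rows; each row shifts and turns the commanded pose from where the row before left it; what a row does not reach is not made up. A row lasts 1/8 s, in which the tool goes at most 62.5 mm and 10.7 degrees, less where a joint would pass 70% of its speed; a pose out of reach is approached as far as the arm can. A call with a number of a shift or a turn outside -1 to 1 is refused whole. A call with a gripper value outside its range is refused whole. The fingers move at their own pace and stop on an object; the grip force is fixed at half the most. Time passes only in rows, so rows that do not move let the fingers close. It gives the time, the measured TCP pose, the force, the opening and the grip force at its end, in the units of the state.
- arm.read_state(): the state, without advancing time (a new reading comes with each control period).
- vision.get_image(name): name is "scene" or "top" or "wrist"; returns a dict with "image" (420x560x3 uint8, red, green, blue), "z_map" (420x560 float32, mm along the optical axis (not along the pixel's ray), 0 where there is no reading), "K" (3x3 intrinsics, pixels), "world_to_cam" (4x4, takes a point from world to camera coordinates); the wrist camera has in their place "mount" (4x4, takes a point from camera to tool coordinates, whose origin is the TCP and whose axes are the flange's). Camera axes: x right, y down, z forward; pixel columns grow to the right and rows downward; lengths in mm; the calibration is good to about 2 mm. A picture is of the moment at which its call begins: read the wrist's pose just before it.
- arm.job_done(): hands the job in; it is judged then, once.
The state is a dict: "clock": time; "joints": joint angles; "joint_vel": joint speeds; "joint_efforts": joint torques, N m; "position": TCP position; "ee_rot": TCP orientation; "contact_force": force on the tool from outside, world axes, zero at the start; "wrist_torque": the same for the moment, N m; "gripper_width": finger opening in mm; "grasp_force": force on a finger pad.
Only numpy, scipy, OpenCV 4.12 (cv2) and the standard library are available. Lean on these libraries where they do the work, as an engineer would, in place of code of your own. Each camera call takes 0.05 s, during which the arm holds its last target. There are 200 camera calls.

## Working session

There is one attempt and no reset: what is moved stays moved. The work goes in short steps, Python scripts to look and compute and a tool call to move; the robot and the scene stay as the last step left them, time stands still between calls to the robot, and variables do not carry over. Pictures are saved under pics/ and viewed, at most 11 in all, crops included, and the job is handed in when it is done.

Besides the shell and the picture viewer there is one more tool, called by a JSON object that holds its "fn" and its "kwargs", one argument or row to a line. servo_tool: Moves the arm, as the interface text tells. Its arguments: {"type":"object","properties":{"plan":{"type":"array"}},"required":["plan"]}

```bash
mkdir -p pics
cat > h.py <<'E'
import numpy as np,cv2
from bench import arm,vision
def get(n):
    d=vision.get_image(n); 
    return d
def save(d,f,crop=None,s=1):
    im=d["image"][:,:,::-1]
    if crop: x0,y0,x1,y1=crop; im=im[y0:y1,x0:x1]
    cv2.imwrite("pics/"+f,cv2.resize(im,None,fx=s,fy=s,interpolation=cv2.INTER_CUBIC))
def T(d):
    if "world_to_cam" in d: return np.linalg.inv(d["world_to_cam"])
    from scipy.spatial.transform import Rotation as R
    s=arm.read_state(); M=np.eye(4); M[:3,:3]=R.from_quat(s["ee_rot"]).as_matrix(); M[:3,3]=s["position"]
    return M@d["mount"]
def ray(d,px,z,M=None):
    M=T(d) if M is None else M
    px=np.atleast_2d(px).astype(float)
    v=np.c_[px,np.ones(len(px))]@np.linalg.inv(d["K"]).T@M[:3,:3].T
    o=M[:3,3]; return o+v*((z-o[2])/v[:,2:3])
def cloud(d,M=None):
    M=T(d) if M is None else M
    z=d["z_map"]; v,u=np.mgrid[:z.shape[0],:z.shape[1]]
    p=np.stack([u,v,np.ones_like(u)],-1)@np.linalg.inv(d["K"]).T*z[...,None]
    w=p@M[:3,:3].T+M[:3,3]; w[z==0]=np.nan
    return w
E
python3 - <<'E'
from h import *
a=get("scene");b=get("top")
save(a,"s0.png",s=1.4);save(b,"t0.png",s=1.4)
print(arm.read_state()); print(T(b).round(2),b["K"])
E
```

```text
{'clock': 0.1, 'joints': array([-1.02738336e+00,  3.85479346e-01,  6.74534876e-03, -4.13189199e-04,
       -1.19399187e+00, -2.58585290e-01]), 'joint_vel': array([ 0.00122806, -0.00271448,  0.00257928,  0.00139727,  0.00069761,
        0.00065218]), 'joint_efforts': array([-4.21597670e-04, -3.93319702e+01,  1.88928187e+01,  4.19792712e+00,
       -2.57413922e-03,  1.03832795e-05]), 'position': array([ 175.47380742, -599.31543222,  230.32768566]), 'ee_rot': array([-1.41857429e-01,  9.89886611e-01,  9.63193349e-04, -1.99793088e-04]), 'contact_force': array([-0.50889689, -0.20771294, -0.57667317]), 'wrist_torque': array([ 0.00901632, -0.01407066, -0.05465797]), 'grasp_force': 0.0, 'gripper_width': 85.35592507166349}
[[ 0.00000e+00 -9.90000e-01  1.40000e-01  2.84890e+02]
 [-1.00000e+00 -0.00000e+00 -0.00000e+00 -4.13600e+01]
 [ 0.00000e+00 -1.40000e-01 -9.90000e-01  1.49467e+03]
 [ 0.00000e+00  0.00000e+00  0.00000e+00  1.00000e+00]] [[547.05287963   0.         283.49041767]
 [  0.         547.05287963 207.20615147]
 [  0.           0.           1.        ]]
```

View pics/s0.png

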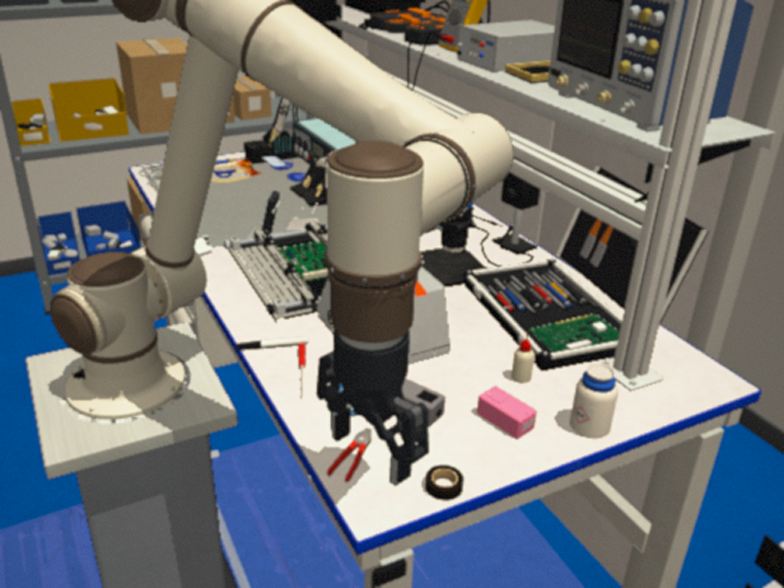

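View pics/t0.png

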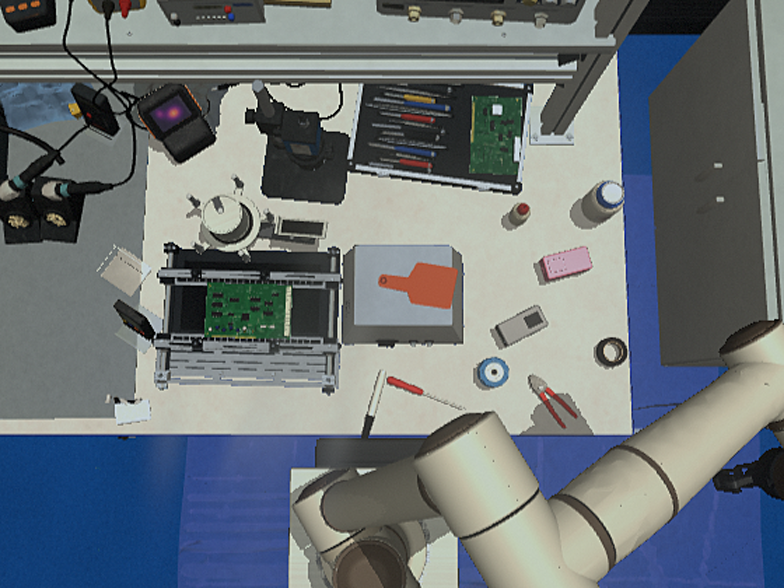

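The scene shows the arm, the pink block and the bottles. In the top view (shown ×1.4):

- **Station:** turntable and tin at (230,220), seat at (300,228).
- **Scanner candidates:** grey block at (520,326), pink block at (566,263), and the dark seat plate itself at (300,228).
- **Bystanders:** reel at (492,372) or tape at (611,351), flux at (518,213), pump at (603,200).

I choose the grey block and will check it in one close crop together with the station.

Run:
```python
from h import *
b=get("top")
im=b["image"][:,:,::-1]
c1=cv2.resize(im[120:190,125:245],None,fx=6,fy=6,interpolation=cv2.INTER_CUBIC)
c2=cv2.resize(im[205:260,340:400],None,fx=3,fy=3,interpolation=cv2.INTER_CUBIC)
o=np.zeros((590,720,3),np.uint8);o[:420]=c1;o[425:590,:180]=c2
cv2.imwrite("pics/c.png",o)
w=cloud(b)
# scanner: points with z 30..50 near
def reg(x0,y0,x1,y1,lo,hi):
    m=np.zeros(im.shape[:2],bool);m[y0:y1,x0:x1]=1
    return m&(w[...,2]>lo)&(w[...,2]<hi)
m=reg(340,205,400,260,30,50)
p=w[m];r=cv2.minAreaRect(p[:,:2].astype(np.float32));print("scanner",r,p[:,2].mean(),m.sum())
# dark window-ish pixels on top
g=im.astype(int).sum(2)
d=p[g[m]<250];print("dark",d.mean(0),len(d)); print(p.mean(0))
m=reg(120,115,190,190,103,118);p=w[m];r=cv2.minEnclosingCircle(p[:,:2].astype(np.float32));print("tin",r,p[:,2].mean(),m.sum())
m=reg(120,115,190,190,80,100);n,l,st,ce=cv2.connectedComponentsWithStats(m.astype(np.uint8))
for i in range(1,n): print(st[i],ce[i].round(1),w[l==i].mean(0).round(1))
m=reg(190,140,245,185,55,110);p=w[m];print("seat",cv2.minAreaRect(p[:,:2].astype(np.float32)),p.mean(0),p[:,2].min(),p[:,2].max())
```

```text
scanner ((399.7746887207031, -264.0767517089844), (62.82033920288086, 151.23623657226562), 40.45896530151367) 39.91963541250961 637
dark [ 421.75196884 -292.72675517   40.39324179] 110
[ 411.90075429 -279.92796017   39.91963541]
tin ((618.6862182617188, 278.102783203125), 38.97374725341797) 108.48197726242407 630
[165 124   5   5  17] [167.2 126.2] [693.1 261.2  90.7]
[133 139   5   4  16] [135.2 140.4] [654.7 344.3  90.4]
[152 147   1   1   1] [152. 147.] [635.1 297.7  97.5]
[173 149   1   3   3] [173. 150.] [629.4 244.5  88.3]
[188 149   2   4   6] [188.7 150.5] [626.8 202.3  94. ]
[145 152   1   1   1] [145. 152.] [621.4 315.2  98.8]
[157 153  18  17  49] [167.7 163. ] [594.2 257.2  89.4]
[152 166   1   1   1] [152. 166.] [585.5 297.2  92.7]
[154 167   2   1   2] [154.5 167. ] [583.1 291.   91.1]
[136 172   5   5  17] [137.9 174.2] [564.1 333.7  90.6]
[170 179   5   5  17] [172.1 181. ] [546.2 244.2  90.3]
seat ((599.7227172851562, 145.20950317382812), (120.02485656738281, 40.4200325012207), 77.98978424072266) [599.31049302 138.56493846  78.13281138] 55.15405152282733 99.89801100676641
```

View pics/c.png

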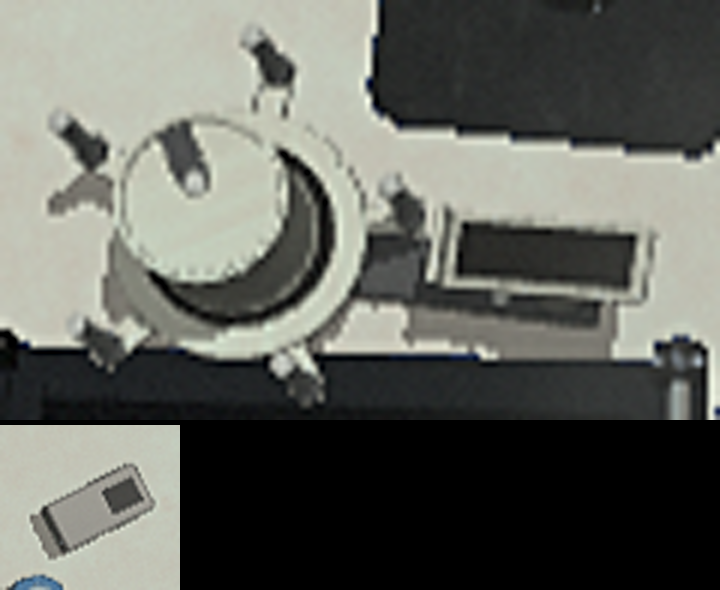

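The crop shows the grey scanner lying with a dark strip at its left-lower end and a dark square on top at the right end. The station's five posts, the tab at crop (185,150) and the empty seat are all clear. Next I'll refine these positions and map the clearances.

Run:
```python
from h import *
b=get("top");im=b["image"];w=cloud(b)
hsv=cv2.cvtColor(im,cv2.COLOR_RGB2HSV).astype(int)
m=np.zeros(im.shape[:2],bool);m[212:252,345:397]=1
m&=(w[...,2]>33)&(w[...,2]<46)&(hsv[...,1]<70)
n,l,st,ce=cv2.connectedComponentsWithStats(m.astype(np.uint8),connectivity=4);i=1+np.argmax(st[1:,4]);p=w[l==i]
print("scanner",cv2.minAreaRect(p[:,:2].astype(np.float32)),st[i],p.mean(0),p[:,2].std())
# seat plane: dark inner face
m=np.zeros(im.shape[:2],bool);m[156:168,203:230]=1
p=w[m&(w[...,2]>55)&(w[...,2]<105)];A=np.c_[p[:,:2],np.ones(len(p))];s=np.linalg.lstsq(A,p[:,2],rcond=None)[0];print("seat plane",s,p.mean(0),np.hypot(*s[:2]),np.arctan2(s[1],s[0]))
# tab dark pixels on lid
m=np.zeros(im.shape[:2],bool);m[136:170,144:176]=1
q=m&(w[...,2]>104)&(hsv[...,2]<140)
pc=ray(b,np.argwhere(q)[:,::-1],110);print("tab",pc.mean(0),len(pc),cv2.minAreaRect(pc[:,:2].astype(np.float32)))
print("height map rows x 800..440, cols y 420..0 (cm)")
for x in range(800,420,-20):
    print(x,' '.join('%3d'%(np.nanmax(np.r_[-1,w[...,2][(abs(w[...,0]-x)<10)&(abs(w[...,1]-y)<10)]])/10) for y in range(420,-21,-20)))
```

```text
scanner ((417.9857177734375, -285.0284423828125), (45.21920394897461, 91.25679016113281), 26.42665672302246) [355 218  37  29 550] [ 417.48204473 -284.23805402   40.14675085] 2.9397134130739864
seat plane [-8.03064425e-02 -2.57412118e-01  1.60810650e+02] [600.13428374 133.43834875  78.26735286] 0.2696481474117629 -1.873203882973948
tab [628.34787686 282.80610522 110.        ] 80 ((615.8824462890625, 277.7793273925781), (72.77254486083984, 61.10650634765625), 36.75261306762695)
height map rows x 800..440, cols y 420..0 (cm)
800  43  43  43  48  43  43  43  43  43  43  43  43  43  43  43  43  43  43  43  43  43  43  43
780  36  37  45  47   5   4   0   0   0  14  16  28  28  17   0   0   1   1   2   4   3   3   3
760   0   5   5   5   3   0   0   0   0   0   1   1  14  23  23  24  24  23   3   3   3   3   3
740   1   4   4   0   0   0   0   0   0   0   1   1   1  23  24  27  26  16   4   4   3   3   3
720   0   0   1   0   0   0   0   0   0   0   1   1   1  23  24  24  24  13   3   3   4   3   3
700   0   0   0   0   0   0   0   0   9   0   1   1   1   2  15  18  16   1   2   0   0   0
[... 552 characters left out ...]
   9   9   0   3   0   0   0
560   0   5   4   2   9   9   4   4   4   9   2   2   2   2   2   2   2   5   6  13  13  14  13
540   0   3   3   2   2   2   2   2   4   9   2   1   2   2   2   2   2   4   6  13  14  14  14
520   4   5   5   5   7   7   5   5   5   5   7   7   5   5   5   5   5   5   6  13  14  14  14
500   4   5   5   4   7   6   5   5   4   5   6   7   5   5   5   5   5   5   6  13  14  14  14
480   0   4   3   2   2   4   4   4   4   4   4   4   4   5   2   2   4   4   6  13  14  14  14
460   0   4   2   2   2   4   4   4   4   4   4   4   4   5   2   2   2   4   5  13  13  14  14
440  12   3   2   2   2   4   4   4   4   4   4   4   4   5   2   2   2   4   5  13  13  14  14
```

{"fn": "servo_tool", "kwargs": {
  "plan": [
    [0.068,0.11,0.023,0,0,0.0872,1],
    [0.068,0.11,0.023,0,0,0.0872,1],
    [0.068,0.11,0.023,0,0,0.0872,1],
    [0.068,0.11,0.023,0,0,0.0872,1],
    [0.068,0.11,0.023,0,0,0.0872,1],
    [0.068,0.11,0.023,0,0,0.0872,1],
    [0.068,0.11,0.023,0,0,0.0872,1],
    [0.068,0.11,0.023,0,0,0.0872,1],
    [0.068,0.11,0.023,0,0,0.0872,1],
    [0.068,0.11,0.023,0,0,0.0872,1],
    [0,0,0,0,0,0,1]
  ]
}}

```text
clock: 1.58
position: [380.7, -268.3, 300.9]
ee_rot: [0.85, -0.526, 0.001, -0.0]
contact_force: [0.3, -0.3, -0.3]
gripper_width: 85.4
grasp_force: 0.0
```

Run:
```python
from h import *
s=get("scene");d=get("wrist");print(d["mount"].round(2),T(d).round(2))
a=s["image"][150:350,150:470];a=cv2.resize(a,(560,350))
o=np.vstack([d["image"],a])[:,:,::-1]
cv2.imwrite("pics/w1.png",cv2.resize(o,None,fx=.77,fy=.77,interpolation=cv2.INTER_AREA))
w=cloud(d);hsv=cv2.cvtColor(d["image"],cv2.COLOR_RGB2HSV)
m=(abs(w[...,2]-40)<5)&(hsv[...,1]<70)&(np.hypot(w[...,0]-418,w[...,1]+284)<65)
n,l,st,ce=cv2.connectedComponentsWithStats(m.astype(np.uint8));i=1+np.argmax(st[1:,4]);p=w[l==i]
print(cv2.minAreaRect(p[:,:2].astype(np.float32)),st[i],ce[i]); print({k:v.round(3) for k,v in arm.read_state().items() if k in("joints","position","ee_rot")},arm.hold_point_z)
```

```text
[[   0.     -0.96   -0.28   71.04]
 [   1.      0.      0.     -0.25]
 [   0.     -0.28    0.96 -141.7 ]
 [   0.      0.      0.      1.  ]] [[-9.0000e-01 -4.3000e-01 -1.2000e-01  4.1121e+02]
 [-4.4000e-01  8.6000e-01  2.5000e-01 -3.3317e+02]
 [-0.0000e+00  2.8000e-01 -9.6000e-01  4.4182e+02]
 [ 0.0000e+00  0.0000e+00  0.0000e+00  1.0000e+00]]
((420.5394592285156, -285.8277893066406), (45.87603759765625, 88.30357360839844), 26.683887481689453) [ 230  102   44   82 3344] [251.80711722 142.0819378 ]
{'joints': array([-0.267,  0.062, -0.243, -0.   , -1.266,  0.725]), 'position': array([ 379.528, -269.532,  300.143]), 'ee_rot': array([ 0.849, -0.528, -0.   , -0.   ])} 18.700000000000003
```

View pics/w1.png

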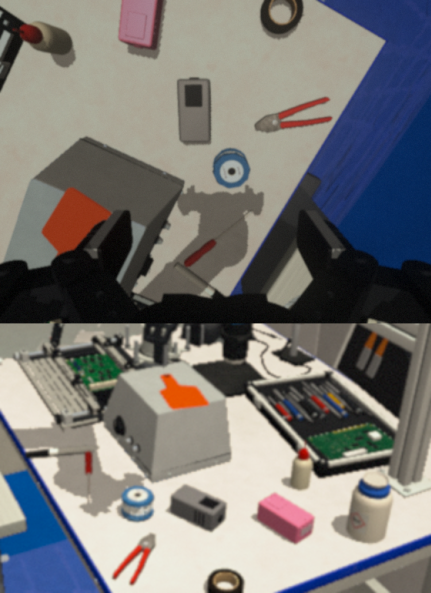

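The wrist view shows the scanner at (195,110), with its dark top panel at the upper end. The scene view hints at a dark window on the right end face (213,517), so I'll look closer at both ends.

Run:
```python
from h import *
s=get("scene");t=get("top")
M=s["world_to_cam"];p=M@np.array([420,-286,20,1]);q=s["K"]@p[:3];u,v=(q[:2]/q[2]).astype(int);print(u,v)
a=cv2.resize(s["image"][v-25:v+25,u-32:u+32],(640,500),interpolation=cv2.INTER_CUBIC)
cv2.imwrite("pics/e.png",a[:,:,::-1])
print(T(s)[:3,3])
for c in [(420.5-.449*x,-285.8+.893*x) for x in (-46,46)]:
    p=s["K"]@(M@np.array([*c,20,1]))[:3];print((p[:2]/p[2]-[u-32,v-25])*10)
```

```text
296 286
[ -104.82837898 -1151.96919645   797.42621653]
[491.32400588 334.15009078]
[165.74369275 184.94909497]
```

View pics/e.png

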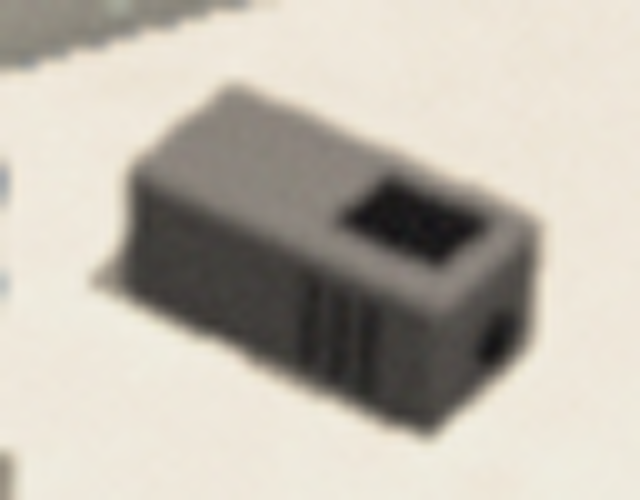

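{"fn": "servo_tool", "kwargs": {
  "plan": [
    [-0.017,0.087,-0.05,-0.08,-0.04,0,1],
    [-0.017,0.087,-0.05,-0.08,-0.04,0,1],
    [-0.017,0.087,-0.05,-0.08,-0.04,0,1],
    [-0.017,0.087,-0.05,-0.08,-0.04,0,1],
    [0,0,0,0,0,0,1]
  ]
}}

```text
clock: 2.4
position: [357.9, -194.1, 251.4]
ee_rot: [0.81, -0.513, 0.231, 0.164]
contact_force: [-0.4, -0.1, -0.2]
gripper_width: 85.3
grasp_force: 0.0
```

Run:
```python
from h import *
d=get("wrist");M=T(d)
p=np.linalg.inv(M)@np.array([420.5,-286,20,1]);q=d["K"]@p[:3];u,v=(q[:2]/q[2]).astype(int);print(u,v)
u=max(u,80);v=max(v,60)
cv2.imwrite("pics/e2.png",cv2.resize(d["image"][v-60:v+60,u-80:u+80],(480,360),interpolation=cv2.INTER_CUBIC)[:,:,::-1])
```

```text
259 204
```

View pics/e2.png

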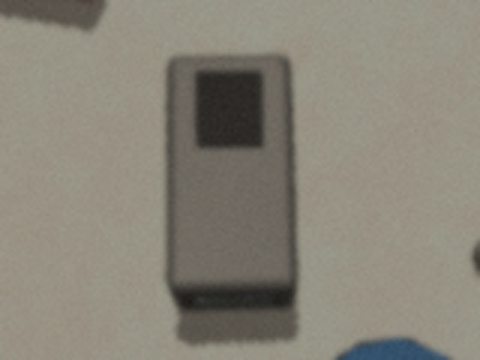

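The close view shows the wide dark glass at the lower (+y) end, crop (235,298), with the panel on the top face near the other end. The window is therefore at the +y end and scanner yaw is about -63.4°.

{"fn": "servo_tool", "kwargs": {
  "plan": [
    [0.052,-0.076,-0.125,0.08,0.04,0,1],
    [0.052,-0.076,-0.125,0.08,0.04,0,1],
    [0.052,-0.076,-0.125,0.08,0.04,0,1],
    [0.052,-0.076,-0.125,0.08,0.04,0,1],
    [0,0,0,0,0,0,1],
    [0,0,0,0,0,0,1]
  ]
}}

```text
clock: 3.2
position: [416.2, -278.3, 119.3]
ee_rot: [0.846, -0.532, -0.044, 0.002]
contact_force: [-0.3, -0.2, 0.8]
gripper_width: 85.3
grasp_force: 0.0
```

Run:
```python
from h import *
from scipy.spatial.transform import Rotation as R
s=arm.read_state();r=R.from_quat(s["ee_rot"]).as_matrix();print(s["position"],s["joints"],r.round(3))
b=get("top");im=b["image"];w=cloud(b)
g=im.astype(int).sum(2)
# seat: contours of dark inner face + its rim
a=im[140:180,190:240]
m=np.zeros(g.shape,np.uint8);m[150:172,200:236]=(g[150:172,200:236]<200)&(w[150:172,200:236,2]>60)
n,l,st,ce=cv2.connectedComponentsWithStats(m);i=1+np.argmax(st[1:,4]);print(st[i],ce[i])
px=np.argwhere(l==i)[:,::-1];rc=cv2.minAreaRect(px.astype(np.float32));print(rc)
P=[]
for u,v in cv2.boxPoints(rc):
    # intersect with seat plane, iterating on z
    z=78
    for _ in range(20):
        p=ray(b,[[u,v]],z)[0]; z=160.8-.0803*p[0]-.2574*p[1]
    P.append(p)
P=np.array(P);print(P.round(1),P.mean(0))
for k in range(4):
    e=P[(k+1)%4]-P[k];print(np.linalg.norm(e),np.arctan2(e[1],e[0]))
m=np.zeros(g.shape,bool);m[150:172,196:240]=1;m&=(w[...,2]>62)&(w[...,2]<104)
q=w[m];print("whole",cv2.minAreaRect(q[:,:2].astype(np.float32)),q[:,2].min(),q[:,2].max())
c=cv2.resize(im[140:180,180:245],(780,480),interpolation=cv2.INTER_CUBIC);cv2.imwrite("pics/seat.png",c[:,:,::-1])
```

```text
[ 416.17885741 -278.34416936  119.2749082 ] [-0.27751796  0.3341556  -0.37727066 -0.02516935 -0.9456945   0.74099421] [[ 0.43  -0.899 -0.077]
 [-0.9   -0.434  0.043]
 [-0.072  0.051 -0.996]]
[201 157  30  11 248] [215.27822581 161.95967742]
((215.39593505859375, 161.9568634033203), (28.997549057006836, 8.549646377563477), 4.085616588592529)
[[593.1 174.   68.4]
 [616.7 173.1  66.7]
 [606.3  93.9  88. ]
 [583.2  95.   89.5]] [599.80991953 133.97989021  78.14883972]
23.640182058606005 -0.03696453255401791
82.67801442380532 -1.7005616306679285
23.254779506280656 3.0933770766485242
82.36907918379428 1.4454950533502848
whole ((598.5530395507812, 135.74752807617188), (98.63419342041016, 35.084739685058594), 82.09256744384766) 62.416543302972514 97.36778877794427
```

```bash
cat >> h.py <<'E'
from scipy.spatial.transform import Rotation as R
def frame(yaw_y,tilt=0,tiltdir=0):
    # tool z down, y at yaw_y; then tilted by rotation vector tilt about horizontal axis at angle tiltdir
    y=np.array([np.cos(yaw_y),np.sin(yaw_y),0]);z=np.array([0,0,-1.]);m=np.c_[np.cross(y,z),y,z]
    return R.from_rotvec(tilt*np.array([np.cos(tiltdir),np.sin(tiltdir),0]))*R.from_matrix(m)
def delta(pos,rot):
    s=arm.read_state();dp=(np.array(pos)-s["position"]);rv=(rot*R.from_quat(s["ee_rot"]).inv()).as_rotvec()
    print("dp mm",dp.round(1),"share",(dp/300).round(4),"rv",rv.round(3),"share",(rv/2).round(4),"rows>=",max(np.linalg.norm(dp)/62.5,np.linalg.norm(rv)/.187).round(1))
E
python3 -c "
from h import *
delta([419.5,-285.5,80],frame(np.radians(206.5)))"
```

```text
dp mm [  3.4  -8.  -40.9] share [ 0.0115 -0.0266 -0.1362] rv [-0.042 -0.075  0.013] share [-0.0209 -0.0375  0.0064] rows>= 0.7
```

{"fn": "servo_tool", "kwargs": {
  "plan": [
    [0.006,-0.013,-0.068,-0.0105,-0.019,0.003,1],
    [0.006,-0.013,-0.068,-0.0105,-0.019,0.003,1],
    [0,0,0,0,0,0,1],
    [0,0,-0.07,0,0,0,1],
    [0,0,-0.07,0,0,0,1],
    [0,0,-0.07,0,0,0,1],
    [0,0,-0.03,0,0,0,1],
    [0,0,0,0,0,0,1],
    [0,0,0,0,0,0,1]
  ]
}}

```text
clock: 4.38
position: [420.4, -284.7, 8.6]
ee_rot: [0.851, -0.526, 0.001, -0.0]
contact_force: [-0.4, -0.3, 0.6]
gripper_width: 85.4
grasp_force: 0.0
```

```bash
python3 -c "
from h import *
delta([419.5,-285.5,7],frame(np.radians(206.5)))"
```

```text
dp mm [-0.9 -0.8 -1.6] share [-0.003  -0.0026 -0.0052] rv [ 0.     0.001 -0.001] share [ 0.0002  0.0007 -0.0005] rows>= 0.0
```

Close, then lift clear.

{"fn": "servo_tool", "kwargs": {
  "plan": [
    [-0.003,-0.0026,-0.005,0,0,0,1],
    [0,0,0,0,0,0,0],
    [0,0,0,0,0,0,0],
    [0,0,0,0,0,0,0],
    [0,0,0,0,0,0,0],
    [0,0,0,0,0,0,0],
    [0,0,0,0,0,0,0],
    [0,0,0,0,0,0,0],
    [0,0,0.1,0,0,0,0],
    [0,0,0.2,0,0,0,0],
    [0,0,0.2,0,0,0,0],
    [0,0,0.2,0,0,0,0],
    [0,0,0.1,0,0,0,0],
    [0,0,0,0,0,0,0]
  ]
}}

```text
clock: 6.12
position: [418.9, -285.3, 247.0]
ee_rot: [0.85, -0.526, 0.001, -0.001]
contact_force: [0.6, 0.5, -3.0]
gripper_width: 45.2
grasp_force: 62.1
```

Run:
```python
from h import *
s=arm.read_state();r=R.from_quat(s["ee_rot"]).as_matrix();M=np.eye(4);M[:3,:3]=r;M[:3,3]=s["position"]
t=get("top")
for d,n in((t,"top"),):
    w=cloud(d);hsv=cv2.cvtColor(d["image"],cv2.COLOR_RGB2HSV)
    q=(w-s["position"])@r   # tool coords
    # block in tool frame near |y|<30
    m=(abs(q[...,1])<30)&(abs(q[...,0])<70)&(q[...,2]>-45)&(q[...,2]<20)
    p=q[m];print(n,len(p),p.min(0),p.max(0))
    for a in range(-60,61,10):
        k=abs(p[:,0]-a)<5
        if k.sum():print(a,k.sum(),np.median(p[k],0).round(1),p[k,1].min().round(1),p[k,1].max().round(1))
# target: block yaw -1.70 => tool y = yaw +270deg(−63.4->206.6)
ty=-1.70+np.radians(270)
delta([598.8,134.2,240],frame(ty))
```

```text
top 342 [-46.84415406 -20.60435238 -40.44613406] [-10.19078919  29.27352683   1.8480639 ]
-50 32 [-45.6   3.8 -19.2] -14.9 20.4
-40 116 [-41.    1.4 -32.9] -20.6 25.2
-30 94 [-30.5   2.9 -34.1] -20.6 25.1
-20 86 [-20.4   2.4 -33.6] -20.5 25.2
-10 14 [-11.1  24.7 -33.2] 16.2 29.3
dp mm [181.  419.   -4.8] share [ 0.6034  1.3965 -0.0159] rv [-0.003 -0.001 -0.591] share [-0.0013 -0.0006 -0.2957] rows>= 7.3
```

```bash
cat >> h.py <<'E'
O=np.array([598.8,134.2,78.]);YAW=-1.70
d_=np.array([np.cos(YAW),np.sin(YAW),0]);Z=np.array([0,0,1.])
sx=d_*np.cos(.26)+Z*np.sin(.26);sz=-d_*np.sin(.26)+Z*np.cos(.26);sy=np.cross(sz,sx)
seatrot=frame(YAW+np.radians(270),.26,YAW-np.pi/2)
E
python3 - <<'E'
from h import *
print(seatrot.as_matrix().round(2),sx,sz,sy)
delta(O+sz*66+sx*5,seatrot)
E
```

```text
[[-0.12 -0.99 -0.03]
 [-0.96  0.13 -0.25]
 [ 0.26 -0.   -0.97]] [-0.12451403 -0.95833493  0.25708055] [0.03312341 0.25493774 0.96638998] [ 9.91664810e-01 -1.28844494e-01 -6.93889390e-18]
dp mm [ 182.6  431.  -101.7] share [ 0.6087  1.4366 -0.339 ] rv [-0.263 -0.045 -0.588] share [-0.1314 -0.0225 -0.2939] rows>= 7.7
```

{"fn": "servo_tool", "kwargs": {
  "plan": [
    [0.0676,0.1596,0,-0.0146,-0.0025,-0.0327,0],
    [0.0676,0.1596,0,-0.0146,-0.0025,-0.0327,0],
    [0.0676,0.1596,0,-0.0146,-0.0025,-0.0327,0],
    [0.0676,0.1596,0,-0.0146,-0.0025,-0.0327,0],
    [0.0676,0.1596,0,-0.0146,-0.0025,-0.0327,0],
    [0.0676,0.1596,0,-0.0146,-0.0025,-0.0327,0],
    [0.0676,0.1596,0,-0.0146,-0.0025,-0.0327,0],
    [0.0676,0.1596,0,-0.0146,-0.0025,-0.0327,0],
    [0.0676,0.1596,0,-0.0146,-0.0025,-0.0327,0],
    [0,0,-0.1,0,0,0,0],
    [0,0,-0.1,0,0,0,0],
    [0,0,0,0,0,0,0],
    [0,0,0,0,0,0,0]
  ]
}}

```text
clock: 7.8
position: [601.2, 145.4, 185.3]
ee_rot: [-0.654, 0.745, -0.086, -0.099]
contact_force: [1.0, -0.0, -1.6]
gripper_width: 45.2
grasp_force: 62.1
```

Run:
```python
from h import *
delta(O+sz*66+sx*5,seatrot)
delta(O+sz*20+sx*5,seatrot)
s=arm.read_state();r=R.from_quat(s["ee_rot"]).as_matrix()
d=get("wrist");save(d,"w2.png")
t=get("top");w=cloud(t);q=(w-s["position"])@r
m=(abs(q[...,1])<30)&(abs(q[...,0])<70)&(q[...,2]>-45)&(q[...,2]<20);p=q[m];print(p[:,0].min())
for a in range(-50,51,10):
    k=abs(p[:,0]-a)<5
    if k.sum():print(a,k.sum(),np.median(p[k],0).round(1),p[k,1].min().round(1),p[k,1].max().round(1))
```

```text
dp mm [ -0.8   0.8 -42.2] share [-0.0026  0.0028 -0.1408] rv [ 0.003 -0.001 -0.   ] share [ 0.0014 -0.0006 -0.0001] rows>= 0.7
dp mm [ -2.3 -10.9 -86.7] share [-0.0077 -0.0363 -0.2889] rv [ 0.003 -0.001 -0.   ] share [ 0.0014 -0.0006 -0.0001] rows>= 1.4
-39.679721827722396
-40 1 [-39.7  23.5  -0.9] 23.5 23.5
-10 4 [ -7.9 -11.7 -31.6] -15.4 -5.5
0 57 [ -0.1  -8.  -34.2] -22.1 16.2
10 107 [ 11.4   3.7 -33.9] -29.8 29.8
20 81 [ 20.2   6.6 -34.7] -19.1 25.3
30 82 [ 29.8   8.2 -33.8] -20.1 25.8
40 109 [ 40.8   3.  -32.2] -21.5 25.4
50 98 [ 46.3   4.1 -18.4] -19.8 25.0
```

{"fn": "servo_tool", "kwargs": {
  "plan": [
    [-0.002,-0.009,-0.07,0,0,0,0],
    [-0.002,-0.009,-0.07,0,0,0,0],
    [-0.002,-0.009,-0.07,0.0007,0,0,0],
    [-0.002,-0.009,-0.06,0.0007,0,0,0],
    [0,0,0,0,0,0,0],
    [0,0,0,0,0,0,0]
  ]
}}

```text
clock: 8.65
position: [599.6, 135.3, 106.3]
ee_rot: [-0.655, 0.745, -0.086, -0.096]
contact_force: [0.9, 0.6, -1.6]
gripper_width: 45.1
grasp_force: 62.1
```

Run:
```python
from h import *
delta(O+sz*20+sx*5,seatrot)
s=arm.read_state();r=R.from_quat(s["ee_rot"]).as_matrix()
F=np.c_[sx,sy,sz]
print("tcp in seat",(s["position"]-O)@F)
def meas(d,name,M=None):
    w=cloud(d,M);q=(w-s["position"])@r
    m=(abs(q[...,1])<35)&(q[...,0]>13)&(q[...,0]<60)&(abs(q[...,2]+33.5)<4);p=q[m]
    k=(p[:,0]>18)&(p[:,0]<40);a=p[k]
    print(name,len(a),"z",np.median(a[:,2]),"y edges",[np.mean([f(a[abs(a[:,0]-c)<2.5,1]) for c in range(20,40,4)]).round(1) for f in(np.min,np.max)],"x end",np.percentile(p[:,0],99))
t=get("top");meas(t,"top")
S=get("scene");meas(S,"scene")
d=get("wrist");meas(d,"wrist")
o=np.vstack([d["image"][:,:,::-1],cv2.resize(t["image"][130:185,130:250][:,:,::-1],(560,256),interpolation=cv2.INTER_CUBIC)])
cv2.imwrite("pics/w3.png",cv2.resize(o,None,fx=.88,fy=.88,interpolation=cv2.INTER_AREA))
```

```text
dp mm [-0.8 -0.8 -7.6] share [-0.0026 -0.0025 -0.0255] rv [-0.002  0.002 -0.   ] share [-0.0011  0.0012 -0.0002] rows>= 0.1
tcp in seat [ 6.14047606  0.67448493 27.60912562]
top 122 z -33.6633291450389 y edges [np.float64(-19.2), np.float64(24.0)] x end 47.78020120556509
scene 28 z -35.46762589952736 y edges [np.float64(-13.2), np.float64(20.2)] x end 50.00179653243044
wrist 8924 z -33.03787959608727 y edges [np.float64(-22.6), np.float64(22.7)] x end 44.35287863089236
```

View pics/w3.png

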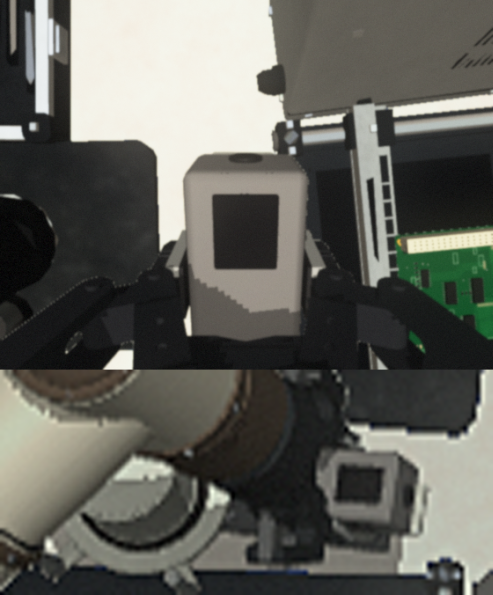

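The wrist view shows the block centred in the fingers (columns 187-305), with its panel end up-slope. The top camera reads about 2.4 mm off against the gripper, so I'll back off and measure the seat with the wrist camera.

{"fn": "servo_tool", "kwargs": {
  "plan": [
    [0,0,0.15,0,0,0,0],
    [0,0,0.15,0,0,0,0],
    [0.012,0.09,0.1,0,0,0,0],
    [0.012,0.09,0.05,0,0,0,0],
    [0.012,0.09,0.05,0,0,0,0],
    [0.012,0.09,0,0,0,0,0],
    [0,0,0,0,0,0,0],
    [0,0,0,0,0,0,0]
  ]
}}

```text
clock: 9.8
position: [612.8, 242.5, 254.7]
ee_rot: [-0.654, 0.745, -0.085, -0.097]
contact_force: [0.8, -0.2, -1.5]
gripper_width: 45.2
grasp_force: 62.2
```

Run:
```python
from h import *
d=get("wrist");M=T(d);w=cloud(d,M);np.savez("w4.npz",w=w,im=d["image"],M=M,K=d["K"])
q=(w-O)@np.c_[sx,sy,sz]
m=(abs(q[...,0])<47)&(abs(q[...,1])<14)&(abs(q[...,2])<8);p=w[m]
A=np.c_[p[:,:2],np.ones(len(p))];s=np.linalg.lstsq(A,p[:,2],rcond=None)[0];print(len(p),"plane",s,np.hypot(*s[:2]),np.arctan2(s[1],s[0]),"zoff",np.median(q[m][:,2]))
m=(abs(q[...,0])<60)&(abs(q[...,1])<30)&(abs(q[...,2])<5)
n,l,st,ce=cv2.connectedComponentsWithStats(m.astype(np.uint8));i=1+np.argmax(st[1:,4]);a=q[l==i]
print(st[i],cv2.minAreaRect(a[:,:2].astype(np.float32)))
for c in range(-40,51,10):
    k=abs(a[:,0]-c)<2
    if k.any():print(c,a[k,1].min().round(1),a[k,1].max().round(1))
b=q[(abs(q[...,1])<12)&(q[...,0]>-65)&(q[...,0]<-35)&(abs(q[...,2])<20)]
for c in np.arange(-58,-38,2):
    k=abs(b[:,0]-c)<1
    if k.any():print("lip",c,np.median(b[k,2]).round(1),k.sum())
print(a[:,0].max())
save(d,"w4.png")
```

```text
3298 plane [-2.62083758e-02 -2.59858763e-01  1.28150523e+02] 0.26117705842062633 -1.6713126619837673 zoff -0.46310083105153454
[ 257   65   39  107 3971] ((-0.0800323486328125, 2.6193466186523438), (34.038883209228516, 93.86515808105469), 89.94020080566406)
-40 -13.4 18.7
-30 -14.3 19.5
-20 -14.1 19.4
-10 -14.0 19.2
0 -13.8 19.1
10 -13.7 19.0
20 -13.6 18.8
30 -14.3 19.6
40 -14.2 19.4
lip -48 9.1 11
lip -46 0.6 91
lip -44 -0.5 58
lip -42 -0.3 51
lip -40 -0.6 50
46.835983091435914
```

View pics/w4.png

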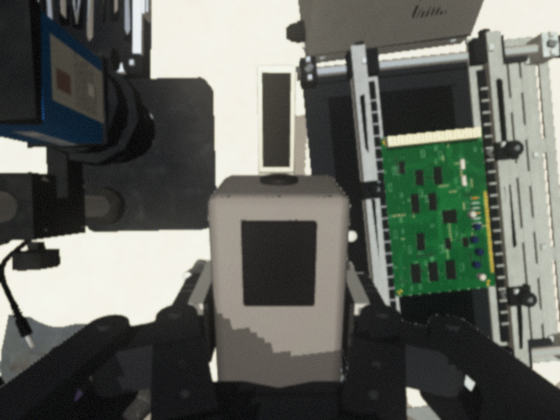

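The wrist view shows the seat at (276,118), well resolved. It sits +2.6 mm in sy from the earlier estimate, and the yaw agrees.

```bash
cat >> h.py <<'E'
O=O+2.6*sy-.3*sx-.5*sz;F=np.c_[sx,sy,sz]
def show():
    s=arm.read_state();print("seatframe tcp",((s["position"]-O)@F).round(2),"force seat",(s["contact_force"]@F).round(1),s["clock"])
E
python3 -c "
from h import *
delta(O+sz*14+sx*4,seatrot);show()"
```

```text
dp mm [ -11.5 -108.5 -162.9] share [-0.0383 -0.3615 -0.543 ] rv [-0.001 -0.     0.   ] share [-0.0004 -0.0002  0.0002] rows>= 3.1
seatframe tcp [-59.49  -2.59 199.45] force seat [-0.6 -0.4 -2.1] 9.85
```

{"fn": "servo_tool", "kwargs": {
  "plan": [
    [-0.0096,-0.09,0,0,0,0,0],
    [-0.0096,-0.09,0,0,0,0,0],
    [-0.0096,-0.09,-0.07,0,0,0,0],
    [-0.0096,-0.09,-0.1,0,0,0,0],
    [0,0,-0.1,0,0,0,0],
    [0,0,-0.1,0,0,0,0],
    [0,0,-0.1,0,0,0,0],
    [0,0,-0.05,0,0,0,0],
    [0,0,0,0,0,0,0],
    [0,0,0,0,0,0,0]
  ]
}}

```text
clock: 11.1
position: [602.4, 135.0, 100.1]
ee_rot: [-0.654, 0.745, -0.086, -0.096]
contact_force: [0.6, -0.4, -1.4]
gripper_width: 45.4
grasp_force: 62.2
```

```bash
python3 -c "
from h import *
show();delta(O+sz*8+sx*3,seatrot)"
```

```text
seatframe tcp [ 4.72  0.9  22.21] force seat [-0.   0.7 -1.4] 11.1
dp mm [ -1.1  -1.9 -14.2] share [-0.0038 -0.0062 -0.0472] rv [-0.002  0.002 -0.   ] share [-0.0009  0.0011 -0.0001] rows>= 0.2
```

{"fn": "servo_tool", "kwargs": {
  "plan": [
    [-0.002,-0.003,-0.02,0,0.0005,0,0],
    [-0.002,-0.003,-0.014,-0.0005,0.0005,0,0],
    [0,0,-0.007,0,0,0,0],
    [0,0,-0.006,0,0,0,0],
    [0,0,0,0,0,0,0]
  ]
}}

```text
clock: 11.72
position: [600.4, 133.0, 85.0]
ee_rot: [-0.655, 0.745, -0.085, -0.098]
contact_force: [-1.0, 0.4, 0.7]
gripper_width: 45.4
grasp_force: 62.5
```

```bash
python3 -c "
from h import *
show();delta(O+sz*6.5+sx*3,seatrot)"
```

```text
seatframe tcp [ 3.03 -0.85  7.05] force seat [-0.1 -1.1  0.7] 11.725
dp mm [ 0.8 -0.2 -0.5] share [ 0.0028 -0.0007 -0.0018] rv [ 0.    -0.002 -0.   ] share [ 0.0001 -0.001  -0.0001] rows>= 0.0
```

{"fn": "servo_tool", "kwargs": {
  "plan": [
    [0.0028,0,-0.002,0,-0.001,0,0],
    [0,0,-0.002,0,0,0,0],
    [0.0004,0.0032,-0.0009,0,0,0,0],
    [0.0004,0.0032,-0.0009,0,0,0,0],
    [0.0004,0.0032,-0.0009,0,0,0,0],
    [0,0,0,0,0,0,0]
  ]
}}

```text
clock: 12.48
position: [602.2, 135.4, 84.3]
ee_rot: [-0.654, 0.745, -0.086, -0.097]
contact_force: [-1.5, -2.0, 6.8]
gripper_width: 45.3
grasp_force: 63.1
```

```bash
python3 -c "
from h import *
show();delta(O+sz*6.5+sx*-1,seatrot)"
```

```text
seatframe tcp [0.39 0.6  7.04] force seat [ 3.8 -1.2  6. ] 12.475
dp mm [-0.4  1.3 -0.9] share [-0.0015  0.0042 -0.0029] rv [ 0.001  0.001 -0.001] share [ 0.0006  0.0005 -0.0003] rows>= 0.0
```

{"fn": "servo_tool", "kwargs": {
  "plan": [
    [-0.0005,0.0032,-0.0009,0,0,0,0],
    [-0.0005,0.0032,-0.0009,0,0,0,0],
    [0,0,0,0,0,0,0]
  ]
}}

```text
clock: 12.85
position: [602.4, 137.4, 83.8]
ee_rot: [-0.655, 0.745, -0.087, -0.097]
contact_force: [-1.1, -3.3, 5.1]
gripper_width: 45.2
grasp_force: 63.1
```

```bash
python3 -c "
from h import *
show()"
```

```text
seatframe tcp [-1.7   0.55  7.05] force seat [ 4.6 -0.7  4.1] 12.85
```

{"fn": "servo_tool", "kwargs": {
  "plan": [
    [-0.001,0.0035,-0.0009,0,0,0,0],
    [-0.001,0.0035,-0.0009,0,0,0,0],
    [0,0,0,0,0,0,0]
  ]
}}

```text
clock: 13.22
position: [602.2, 137.7, 83.8]
ee_rot: [-0.654, 0.745, -0.087, -0.098]
contact_force: [2.5, -8.0, 6.1]
gripper_width: 45.1
grasp_force: 62.9
```

```bash
python3 -c "
from h import *
show()"
```

```text
seatframe tcp [-2.02  0.37  7.14] force seat [8.9 3.5 3.9] 13.225
```

{"fn": "servo_tool", "kwargs": {
  "plan": [
    [0,0,0,0,0,0,0.2],
    [0,0,0,0,0,0,0.5],
    [0,0,0,0,0,0,1],
    [0,0,0,0,0,0,1],
    [0,0,0,0,0,0,1],
    [0,0,0,0,0,0,1],
    [0,0.017,0.064,0,0,0,1],
    [0.004,0.034,0.128,0,0,0,1],
    [0.004,0.034,0.128,0,0,0,1],
    [0.004,0.034,0.128,0,0,0,1],
    [0,0.15,0.128,0,0,0,1],
    [0,0.15,0.05,0,0,0,1],
    [0,0,0,0,0,0,1],
    [0,0,0,0,0,0,1]
  ]
}}

```text
clock: 14.98
position: [603.7, 265.5, 268.4]
ee_rot: [-0.655, 0.745, -0.085, -0.098]
contact_force: [0.7, -0.8, -0.8]
gripper_width: 85.7
grasp_force: 0.0
```

Run:
```python
from h import *
d=get("wrist");M=T(d);w=cloud(d,M)
q=(w-O)@F
m=(abs(q[...,0])<60)&(abs(q[...,1])<35)&(abs(q[...,2]-40)<6)
n,l,st,ce=cv2.connectedComponentsWithStats(m.astype(np.uint8));i=1+np.argmax(st[1:,4]);a=q[l==i]
print(st[i],cv2.minAreaRect(a[:,:2].astype(np.float32)))
c=a[(abs(a[:,0])<40)&(abs(a[:,1])<18)];print(np.linalg.lstsq(np.c_[c[:,:2],np.ones(len(c))],c[:,2],rcond=None)[0])
hsv=cv2.cvtColor(d["image"],cv2.COLOR_RGB2HSV).astype(int)
C=np.array([617.3+2.5,277.4])
r=np.hypot(w[...,0]-C[0],w[...,1]-C[1])
m=(w[...,2]>106)&(w[...,2]<114)&(r<45);p=w[m]
print("lid",len(p),cv2.minEnclosingCircle(p[:,:2].astype(np.float32)) if len(p) else 0)
m2=m&(hsv[...,2]<110);print("tab",m2.sum(),w[m2].mean(0) if m2.any() else 0)
m=(w[...,2]>84)&(w[...,2]<98)&(r>60)&(r<95)
n,l,st,ce=cv2.connectedComponentsWithStats(m.astype(np.uint8))
for i in range(1,n):
    if st[i,4]>5:print(st[i],w[l==i].mean(0).round(1))
save(d,"w5.png");show()
```

```text
[ 233   45   56  111 5909] ((-1.3558273315429688, 0.8010311126708984), (46.017372131347656, 90.16775512695312), 89.7171401977539)
[1.14691258e-02 2.57220191e-03 4.00003357e+01]
lid 5608 ((620.5093383789062, 279.2351379394531), 38.09672546386719)
tab 0 0
[237 169  11  11 100] [629.2 200.9  92.2]
[329 206  11  11  99] [550.2 245.   92.5]
[173 244  13  12 112] [695.7 262.3  91.7]
[322 303  11  13 109] [567.7 334.   91.8]
[226 327  12  13 118] [657.8 344.7  91.5]
seatframe tcp [-76.64 -14.48 217.97] force seat [ 0.5 -0.7 -0.2] 15.025
```

View pics/w5.png

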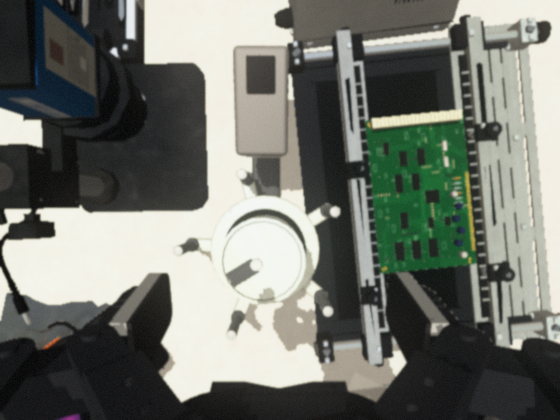

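The scanner lies on the seat at (262,100), centred to within 1 mm. The tab runs from (255,265) to (232,275) on the lid, and all five posts are visible. Next I'll compute the tab angle.

```bash
cat >> h.py <<'E'
def station(d):
    M=T(d);w=cloud(d,M);C=np.array([620.1,277.4])
    r=np.hypot(w[...,0]-C[0],w[...,1]-C[1])
    m=(w[...,2]>82)&(w[...,2]<98)&(r>60)&(r<95)
    n,l,st,ce=cv2.connectedComponentsWithStats(m.astype(np.uint8));P=[]
    for i in range(1,n):
        if st[i,4]>40:P.append(ray(d,[ce[i]],93,M)[0,:2])
    P=np.array(P);a=np.arctan2(P[:,1]-C[1],P[:,0]-C[0])
    print("posts",P.round(1).tolist(),"mean",P.mean(0).round(1),"ang",a.round(3))
    m=(w[...,2]>106)&(w[...,2]<115)&(r<45)
    n,l,st,ce=cv2.connectedComponentsWithStats(m.astype(np.uint8));i=1+np.argmax(st[1:,4])
    cn=cv2.findContours((l==i).astype(np.uint8),0,2)[0][0][:,0]
    hull=cv2.convexHull(cn);k=np.zeros(m.shape,np.uint8);cv2.fillConvexPoly(k,hull,1);k=cv2.erode(k,np.ones((7,7)))
    g=cv2.cvtColor(d["image"],cv2.COLOR_RGB2GRAY)
    th=cv2.threshold(g[k>0].reshape(-1,1),0,255,cv2.THRESH_OTSU)[0]
    lid=ray(d,hull[:,0],110,M)[:,:2].astype(np.float32);cl=np.array(cv2.minEnclosingCircle(lid)[0])
    t=((k>0)&(g<th)).astype(np.uint8);n,l,st,ce=cv2.connectedComponentsWithStats(t);i=1+np.argmax(st[1:,4])
    tp=ray(d,np.argwhere(l==i)[:,::-1],111,M)[:,:2].astype(np.float32)
    c0=tp.mean(0);u=np.linalg.svd(tp-c0,full_matrices=False)[2][0];u=u*np.sign(u@(c0-cl))
    A=np.arctan2(u[1],u[0]);e=(YAW-A+np.pi)%(2*np.pi)-np.pi
    print("lid",cl.round(1),cv2.minEnclosingCircle(lid)[1],"tab",len(tp),c0.round(1),cv2.minAreaRect(tp),"axis ang",A.round(3),"radial ang",np.arctan2(*(c0-cl)[::-1]).round(3),"turn needed",e.round(3),th)
E
python3 - <<'E'
from h import *
station(get("wrist"))
E
```

```text
posts [[629.2, 201.2], [550.5, 245.3], [695.4, 262.5], [568.1, 333.7], [657.6, 344.4]] mean [620.2 277.4] ang [-1.452 -2.71  -0.196  2.316  1.061]
lid [620.5 279.3] 37.796417236328125 tab 450 [640.2 288.2] ((639.4345703125, 288.0722351074219), (26.70433235168457, 14.414499282836914), 22.929990768432617) axis ang 0.425 radial ang 0.422 turn needed -2.125 192.0
```

Run:
```python
from h import *
delta([545,314.7,180],frame(3.3)); print(arm.read_state()["joints"].round(2))
C=np.array([620.2,277.4]);a=np.arange(2.68,.55,-.19);P=C+84*np.c_[np.cos(a),np.sin(a)]
print(len(a),a[-1],P[-1],(np.diff(P,axis=0)/300).round(3).tolist())
```

```text
dp mm [-58.9  50.1 -88.5] share [-0.1965  0.1671 -0.2951] rv [0.262 0.002 0.287] share [0.1312 0.0011 0.1433] rows>= 2.1
[ 0.73  0.51  0.21  0.17 -1.47 -0.9 ]
12 0.5900000000000007 [689.99901704 324.13432592] [[0.028, 0.045], [0.036, 0.039], [0.043, 0.031], [0.048, 0.023], [0.051, 0.013], [0.053, 0.003], [0.053, -0.007], [0.05, -0.016], [0.046, -0.026], [0.041, -0.034], [0.034, -0.041]]
```

{"fn": "servo_tool", "kwargs": {
  "plan": [
    [-0.065,0.055,-0.05,0.033,0,0.036,0],
    [-0.065,0.055,-0.08,0.033,0,0.036,0],
    [-0.065,0.055,-0.08,0.033,0,0.036,0],
    [0,0,-0.08,0.033,0,0.036,0],
    [0,0,0,0,0,0,0],
    [0,0,0,0,0,0,0]
  ]
}}

```text
clock: 15.82
position: [546.7, 314.7, 183.3]
ee_rot: [0.761, -0.649, 0.001, -0.003]
contact_force: [-0.1, 1.0, 0.4]
gripper_width: 0.0
grasp_force: 0.0
```

Run:
```python
from h import *
delta([545,314.7,78],frame(3.3));station(get("wrist"))
```

```text
dp mm [  -1.7   -0.  -105.3] share [-0.0055 -0.     -0.3508] rv [-0.003  0.005 -0.   ] share [-0.0015  0.0024 -0.    ] rows>= 1.7
posts [[628.0, 202.8], [693.7, 263.5], [549.8, 246.4], [656.1, 344.8], [567.2, 334.2]] mean [619.  278.3] ang [-1.465 -0.186 -2.727  1.08   2.321]
lid [620.  280.2] 37.95774459838867 tab 1211 [641.2 286.3] ((640.2813720703125, 279.9444274902344), (29.069660186767578, 58.22891616821289), 11.09343433380127) axis ang 1.63 radial ang 0.282 turn needed 2.954 184.0
```

{"fn": "servo_tool", "kwargs": {
  "plan": [
    [-0.0055,0,-0.1,0,0.0024,0,0],
    [0,0,-0.12,0,0,0,0],
    [0,0,-0.12,0,0,0,0],
    [0,0,0,0,0,0,0],
    [0,0,0,0,0,0,0]
  ]
}}

```text
clock: 16.5
position: [545.4, 316.1, 82.1]
ee_rot: [0.762, -0.648, -0.001, -0.002]
contact_force: [0.1, 0.7, 1.3]
gripper_width: -0.1
grasp_force: 0.0
```

{"fn": "servo_tool", "kwargs": {
  "plan": [
    [0.014,0.0225,0,0,0,0,0],
    [0.014,0.0225,0,0,0,0,0],
    [0.018,0.0195,0,0,0,0,0],
    [0.018,0.0195,0,0,0,0,0],
    [0.0215,0.0155,0,0,0,0,0],
    [0.0215,0.0155,0,0,0,0,0],
    [0.024,0.0115,0,0,0,0,0],
    [0.024,0.0115,0,0,0,0,0],
    [0,0,0,0,0,0,0]
  ]
}}

```text
clock: 17.62
position: [591.6, 357.1, 80.3]
ee_rot: [0.761, -0.648, -0.002, -0.002]
contact_force: [0.1, -0.6, -1.6]
gripper_width: 0.0
grasp_force: 0.0
```

Run:
```python
from h import *
s=arm.read_state();v=s["position"][:2]-[619.8,277.8];print(np.hypot(*v),np.arctan2(v[1],v[0]));station(get("wrist"))
```

```text
84.18905529839851 1.9121418905594507
posts [[687.5, 310.6], [546.0, 293.4], [600.3, 349.7]] mean [611.2 317.9] ang [0.458 2.929 1.838]
lid [620.9 279.8] 37.69774627685547 tab 5639 [642.4 278.6] ((638.6724853515625, 290.3392028808594), (29.953399658203125, 51.06403350830078), 8.11198902130127) axis ang -1.347 radial ang -0.053 turn needed -0.353 162.0
```

{"fn": "servo_tool", "kwargs": {
  "plan": [
    [0.0255,0.0065,0,0,0,0,0],
    [0.0255,0.0065,0,0,0,0,0],
    [0.0265,0.0015,0,0,0,0,0],
    [0.0265,0.0015,0,0,0,0,0],
    [0.0265,-0.0035,0,0,0,0,0],
    [0.0265,-0.0035,0,0,0,0,0],
    [0.025,-0.008,0,0,0,0,0],
    [0.025,-0.008,0,0,0,0,0],
    [0.023,-0.013,0,0,0,0,0],
    [0.023,-0.013,0,0,0,0,0],
    [0.0205,-0.017,0,0,0,0,0],
    [0.0205,-0.017,0,0,0,0,0],
    [0.017,-0.0205,0,0,0,0,0],
    [0,0,0,0,0,0,0]
  ]
}}

```text
clock: 19.42
position: [684.7, 329.5, 80.5]
ee_rot: [0.761, -0.649, -0.001, -0.001]
contact_force: [-0.3, -0.2, 0.0]
gripper_width: 0.1
grasp_force: 0.0
```

Run:
```python
from h import *
s=arm.read_state();v=s["position"][:2]-[619.8,277.8];print(np.hypot(*v),np.arctan2(v[1],v[0]))
station(get("wrist"));
t=get("top");S=get("scene")
station(t)
o=np.vstack([cv2.resize(t["image"][125:190,120:240],(480,260),interpolation=cv2.INTER_CUBIC),cv2.resize(S["image"][120:190,150:270],(480,280),interpolation=cv2.INTER_CUBIC)]);cv2.imwrite("pics/f.png",o[:,:,::-1])
p=S["K"]@(S["world_to_cam"]@np.array([620,278,80,1]))[:3];print(p[:2]/p[2])
```

```text
82.94841915425211 0.6723066069909414
posts [[675.8, 226.3], [687.7, 316.3]] mean [681.7 271.3] ang [-0.743  0.522]
lid [622.9 278.6] 38.06486129760742 tab 4295 [626.1 256.9] ((623.1939697265625, 258.2368469238281), (25.416358947753906, 31.658374786376953), 24.962261199951172) axis ang -1.528 radial ang -1.427 turn needed -0.172 117.0Traceback (most recent call last):
  File "<stdin>", line 5, in <module>
  File "h.py", line 48, in station
    P=np.array(P);a=np.arctan2(P[:,1]-C[1],P[:,0]-C[0])
                               ~^^^^^
IndexError: too many indices for array: array is 1-dimensional, but 2 were indexed
```

{"fn": "servo_tool", "kwargs": {
  "plan": [
    [0.011,-0.0165,0,0,0,0,0],
    [0.0105,-0.017,0,0,0,0,0],
    [0.01,-0.0175,0,0,0,0,0],
    [0.007,-0.014,0,0,0,0,0],
    [0,0,0,0,0,0,0],
    [0,0.02,0,0,0,0,0],
    [0,0,0.15,0,0,0,0],
    [0,0,0.2,0,0,0,0],
    [-0.06,-0.03,0.15,-0.033,0,-0.036,0],
    [-0.06,-0.05,0.15,-0.033,0,-0.036,0],
    [-0.06,-0.05,0,-0.033,0,-0.036,0],
    [-0.06,-0.05,0,-0.033,0,-0.036,0],
    [0,0,0,0,0,0,0],
    [0,0,0,0,0,0,0]
  ]
}}

```text
clock: 21.32
position: [624.0, 263.3, 275.5]
ee_rot: [-0.655, 0.745, -0.083, -0.098]
contact_force: [0.7, 1.1, -0.1]
gripper_width: -0.0
grasp_force: 0.0
```

Run:
```python
from h import *
d=get("wrist");station(d)
M=T(d);w=cloud(d,M);q=(w-O)@F
m=(abs(q[...,0])<60)&(abs(q[...,1])<35)&(abs(q[...,2]-40)<6);p=q[m];print(len(p),cv2.minAreaRect(p[:,:2].astype(np.float32)))
t=get("top");S=get("scene")
o=np.hstack([cv2.resize(d["image"],(400,300)),cv2.resize(t["image"][125:190,120:207],(400,300),interpolation=cv2.INTER_CUBIC)])
o2=cv2.resize(S["image"][110:180,165:305],(560,280),interpolation=cv2.INTER_CUBIC)
o2=np.hstack([o2,np.zeros((280,240,3),np.uint8)])
cv2.imwrite("pics/f.png",np.vstack([o,o2])[:,:,::-1])
p=S["K"]@(S["world_to_cam"]@np.array([620,278,80,1]))[:3];print(p[:2]/p[2])
```

```text
posts [[568.0, 221.4], [657.5, 210.4], [695.7, 292.0], [551.0, 310.0]] mean [618.1 258.5] ang [-2.32  -1.062  0.191  2.701]
lid [621.4 277.3] 37.73040008544922 tab 691 [623.  288.8] ((624.01318359375, 286.60418701171875), (15.953365325927734, 57.91993713378906), 75.26719665527344) axis ang 2.836 radial ang 1.435 turn needed 1.747 176.0
5644 ((-1.643341064453125, 0.7905960083007812), (46.02787780761719, 90.52487182617188), 89.820556640625)
[266.04302869 158.88947406]
```

View pics/f.png

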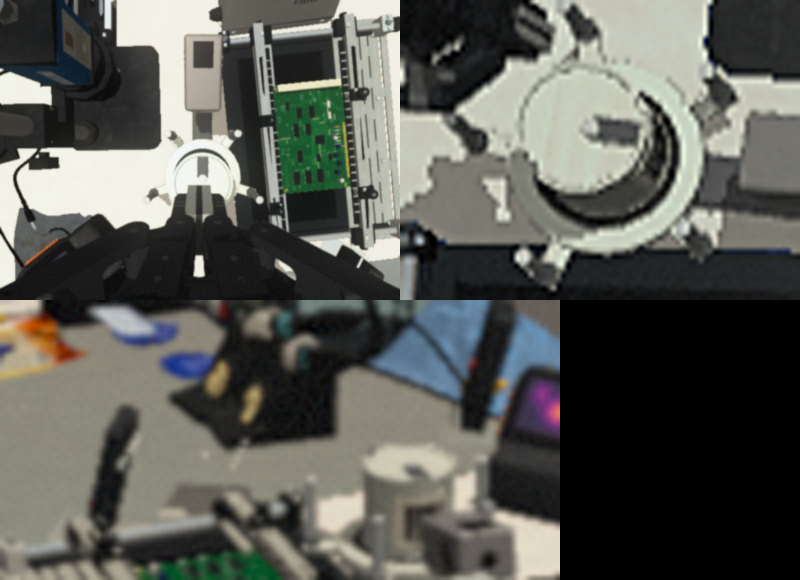

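The views show the tab now pointing at the scanner, with the label bars visible on the tin's seat side (665,120). The posts turned by -2.124 rad. I'll open the fingers for one clean tab check.

{"fn": "servo_tool", "kwargs": {
  "plan": [
    [-0.03,0.03,0.05,0,0,0,1],
    [-0.03,0.03,0.05,0,0,0,1],
    [0,0,0,0,0,0,1],
    [0,0,0,0,0,0,1],
    [0,0,0,0,0,0,1],
    [0,0,0,0,0,0,1]
  ]
}}

```text
clock: 22.22
position: [605.5, 280.4, 304.8]
ee_rot: [-0.654, 0.745, -0.083, -0.099]
contact_force: [-0.6, -0.2, -0.2]
gripper_width: 85.7
grasp_force: 0.0
```

Run:
```python
from h import *
d=get("wrist");station(d)
# label: mark bars in top view -> circumferential extent of bright/dark on wall
t=get("top");w=cloud(t);g=cv2.cvtColor(t["image"],cv2.COLOR_RGB2GRAY)
cv2.imwrite("pics/g.png",np.hstack([cv2.resize(d["image"][140:320,160:360],(400,360),interpolation=cv2.INTER_CUBIC),cv2.resize(t["image"][130:180,140:195],(396,360),interpolation=cv2.INTER_CUBIC)])[:,:,::-1])
```

```text
posts [[567.6, 221.8], [657.2, 210.9], [695.5, 292.6], [550.6, 310.5], [629.5, 354.2]] mean [620.1 278. ] ang [-2.327 -1.062  0.198  2.697  1.448]
lid [621.4 277.7] 37.800926208496094 tab 347 [618.1 256.7] ((618.274658203125, 257.6368103027344), (25.02680206298828, 12.51244068145752), 82.5485610961914) axis ang -1.688 radial ang -1.726 turn needed -0.012 189.0
```

View pics/g.png

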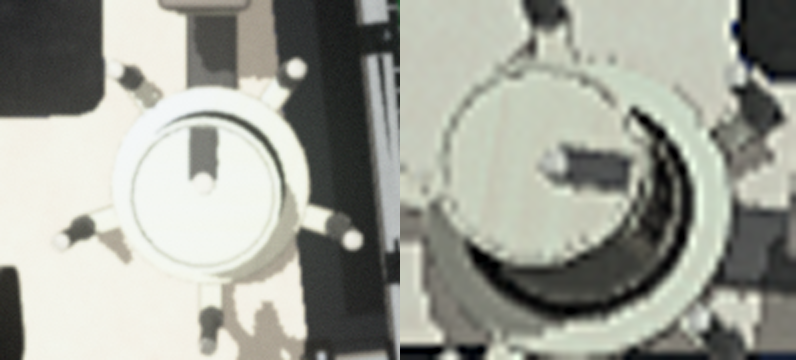

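The views show the tab pointing squarely at the scanner, within about 1°, and the tin centred within about 1.3 mm. The gripper is clear of everything.

```bash
python3 -c "
from bench import arm;print(arm.job_done())"
```

```text
the job is handed in; nothing more can be done
None
```

I handed the job in at about 22 s. The scanner is on the seat against the lip, within about 1 mm of centre with its window to the turntable. The tin was turned by pushing one post, its label faces the scanner to within about 0.03 rad, and the reel and bottles were not touched.

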